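# Fit the belt pulley and its end cap on the turntable drive

## Task

Build up the belt drive of the class's little camera turntable: seat the large flanged belt pulley, flange down, fully home on the centring spigot of the round drive base, then seat the flanged end cap, flange down, fully home on the spigot on top of the pulley. Set both parts down rather than dropping them, and leave the small idler pulley where it stands.

Things in the scene. Friction and masses are not known exactly. Their poses are not given: they have to be found in the camera images.
- base: Turntable drive base, fixed: round black housing, 104 mm diameter, 18 mm high, small connector block on its rim (to 61 mm from the axis at own +x), under an aluminium disc of 86 mm diameter with its flat face 30 mm above the desk. On the face a centring spigot: 30 mm diameter for 5 mm, then a cone to 12 mm at the tip, 22 mm above the face. Origin: centre of the underside, on the desk; z up.
- pulley: Large aluminium pulley, 0.24 kg, loose, flange down: flange 76 mm diameter, 8 thick; toothed drum 46 mm diameter to 44 mm height (grip it); on top a spigot like the base's, tip at 66 mm. Blind bore from below, 34 mm diameter, 28 deep: goes over the base's spigot until the flange lies on the face; the cone centres it from several mm off. Origin: centre of the underside; z up. Yaw is free.
- cap: Aluminium end cap, 0.16 kg, loose, flange down: flange 64 mm diameter, 8 thick; smooth boss 42 mm diameter to 44 mm height (grip it), flat top without spigot. Blind bore from below, 34 mm diameter, 28 deep: goes over the pulley's top spigot until the flange lies on the drum's top, 44 mm above the pulley's origin. Origin: centre of the underside; z up. Yaw is free.
- idler: Small aluminium idler pulley, a bystander, loose: flange 48 mm diameter, 6 thick, toothed drum 28 mm diameter to 28 mm height, a 14 mm stub on top to 36 mm. No bore. Origin: centre of the underside; z up. Not part of the job.
Things that resemble listed ones, but are neither listed nor needed, are in the scene too. What is shaped like the cap but blue or orange is not meant.

How it is judged:
By the outcome, as a careful person would: the job done as asked, in the order asked, and still so for the second after the job is handed in, with the robot touching nothing.
It also fails if it takes over 61 s, if anything falls off the work surface, if the arm or the gripper's body presses on something with over 40 N, if the wrist force passes 120 N, or if a joint passes its speed limit or range.

## Robot

A 6-joint arm with a two-finger parallel gripper is mounted at the origin on the work surface. World frame = base frame: x ahead of the robot, y to its left, z up, the work surface at z = 0. Lengths are in m, angles in rad, forces in N, time in s.
With the tool pointing down it reaches from about 0.225 to 0.875 m from the base axis. Payload 3.4 kg.
Tool frame: the origin (TCP) lies midway between the tips of the shut fingers; the grasp point (between the pads) lies 19 mm behind it; z points along the fingers, y is the line along which they close (so a half turn about z gives the same grasp; the last joint's range is limited). The gripper opens to 85 mm and grips with 20 to 120 N. Pads are 22 mm wide; open, the fingers measure 114 mm over their backs; the gripper's body (76 mm by 85 mm) begins 54 mm behind the grasp point. The pads swing forward as they close: fully open they stand 13 mm farther back than shut.
Start: joints at [-1.387, 0.276, 1.505, -0, 1.361, -0.121], TCP at [0.173, -0.549, 0.231] pointing down, gripper open.
Joint ranges: [-2.89, 2.89], [-0.75, 2.08], [0.22, 2.7], [-1.18, 4.32], [0.11, 2.71], [-2.7, 2.7]. Speed limits (rad/s): [2.57, 2.57, 3.14, 3.14, 3.14, 3.14].

## Interface

Orientations are given as a unit quaternion [w, x, y, z].
In Python, from rig import * gives the robot as it stands.
- The arm moves only by the tool apply_moves, never from a script. Its argument "steps" is one flat list of numbers, 4 for each row, row after row: the shift along the world's x, y, z in cm, then the turn about the world's z in degrees. A call has 1 to 8 rows; each row is the pose to reach, as a shift and turn from the pose commanded when the call began; what a row does not reach only later rows make up. A row lasts 1/12 s, in which the tool goes at most 41.7 mm and 7.16 degrees, less where a joint would pass 70% of its speed; a pose out of reach is approached as far as the arm can. A call with a gripper value outside its range is refused whole. "jaw" is the closure in counts, from 0 (fully open) to 255 (shut), set as the call begins (left out, the last holds). The fingers move at their own pace and stop on an object; "newtons" is the grip in N (left out, the last holds). Time passes only in rows, so rows that repeat a pose let the fingers close. It gives the time, the measured TCP pose, the force, the opening and the grip force at its end, in the units of the state.
- get_state(): the state, without advancing time (a new reading comes with each control period).
- get_image(name): name is "scene" or "top" or "wrist"; returns the picture (384x512x3 uint8, red, green, blue); there is no depth.
- calibration(name): a dict with "fx", "fy", "cx", "cy" (pixels), "k1" (the pictures are not rectified: a ray, as slopes to the right and down, at radius r is drawn at 1 + k1 r^2 times it, then the intrinsics apply), "xyz" and "rotation" of the camera in the world. Camera axes: x right, y up, looking along -z (the intrinsics and any distortion apply to the point x, -y, -z); pixel columns grow to the right and rows downward; lengths in m; the calibration is good to about 2 mm. A picture is of the moment at which its call begins: read the wrist's pose just before it. calibration takes no time and is no camera call; for the wrist camera it gives the pose at the moment of the call.
- sign_off(): hands the job in; it is judged then, once.
The state is a dict: "clock": time; "qpos": joint angles; "qd": joint speeds; "effort": joint torques, N m; "position": TCP position; "ee_rot": TCP orientation; "contact_force": force on the tool from outside, world axes, zero at the start; "moment": the same for the moment, N m; "width": finger opening in m; "gripper_force": force on a finger pad.
Only numpy, scipy, OpenCV 4.12 (cv2) and the standard library are available. Lean on these libraries where they do the work, as an engineer would, in place of code of your own. Each camera call takes 0.05 s, during which the arm holds its last target. There are 200 camera calls.

## Working session

There is one attempt and no reset: what is moved stays moved. The work goes in short steps, Python scripts to look and compute and a tool call to move; the robot and the scene stay as the last step left them, time stands still between calls to the robot, and variables do not carry over. Pictures are saved under pics/ and viewed, at most 10 in all, crops included, and the job is handed in when it is done.

Besides the shell and the picture viewer there is one more tool, called after "Call:" as name(argument=value, ...) on one line, values as JSON. apply_moves: Moves the arm, as the interface text tells. Its arguments: {"type":"object","properties":{"steps":{"type":"array","items":{"type":"number"}},"jaw":{"type":"number"},"newtons":{"type":"number"}},"required":["steps"]}

```bash
mkdir -p pics; ls
python3 - <<'E'
from rig import *
import cv2,numpy as np
a=get_image("scene");b=get_image("top")
cv2.imwrite("pics/s.png",a[:,:,::-1]);cv2.imwrite("pics/t.png",b[:,:,::-1])
for n in("scene","top","wrist"):print(n,calibration(n))
print(get_state())
E
```

```text
pics
scene {'fx': 471.8991424108233, 'fy': 471.8991424108233, 'cx': 247.26338809282436, 'cy': 189.69749982762843, 'k1': -0.19370363321790307, 'xyz': array([ 1.15496943, -0.22144374,  0.62843706]), 'rotation': array([0.74721915, 0.35029927, 0.24677452, 0.50799243])}
top {'fx': 497.08256234507047, 'fy': 497.08256234507047, 'cx': 255.13115943322623, 'cy': 192.98795343985645, 'k1': -0.12171125566759858, 'xyz': array([0.3869305 , 0.02352315, 1.2017464 ]), 'rotation': array([-0.69845502, -0.01982147,  0.02868173,  0.7148042 ])}
wrist {'fx': 334.12211895510336, 'fy': 334.12211895510336, 'cx': 253.92510681730607, 'cy': 189.58793281645777, 'k1': -0.038299352397260296, 'xyz': array([ 0.25440322, -0.52203182,  0.37351415]), 'rotation': array([ 0.79577053, -0.13156411,  0.09840352, -0.58288669])}
{'clock': 0.1, 'qpos': array([-1.38700754e+00,  2.76544158e-01,  1.50599379e+00,  2.06596442e-05,
        1.36069578e+00, -1.20988572e-01]), 'qd': array([-7.27690267e-04, -1.70948025e-03, -6.37905517e-04,  9.56757935e-05,
       -8.99791429e-05, -1.24742439e-03]), 'effort': array([ 1.98013753e-03, -4.17698193e+01, -2.46404296e+01, -1.67248108e-04,
        5.77434505e-03, -6.12142571e-06]), 'position': array([ 0.17246994, -0.54804207,  0.23052421]), 'ee_rot': array([-8.20446718e-04,  9.88411293e-01,  1.51797372e-01, -1.56647054e-05]), 'contact_force': array([ 0.70731   , -0.48814842, -0.06145202]), 'moment': array([ 0.03638136, -0.04966931, -0.05522521]), 'gripper_force': 0.0, 'width': 0.08527284141526437}
```

View pics/s.png

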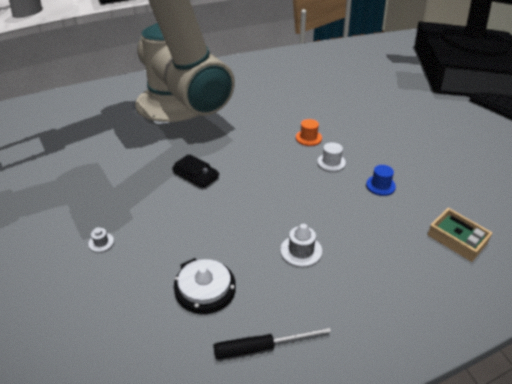

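View pics/t.png

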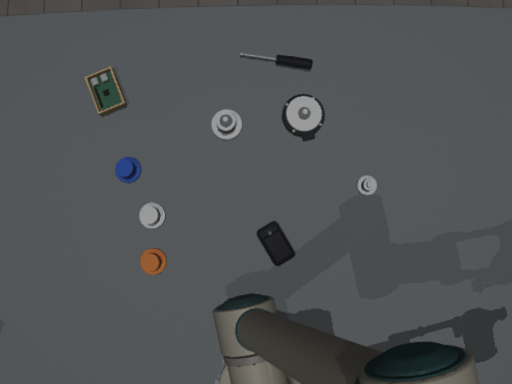

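The top view shows the pulley at about (227,125), the base at (303,115), the silver cap at (152,216) and the idler at (367,185). Blue and orange decoys stand at (128,170) and (153,262).

```bash
cat > h.py <<'E'
from rig import *
import cv2,numpy as np
from scipy.spatial.transform import Rotation as R
def ray(c,uv):
    K=np.array([[c['fx'],0,c['cx']],[0,c['fy'],c['cy']],[0,0,1]])
    p=cv2.undistortPoints(np.array(uv,float).reshape(-1,1,2),K,np.array([c['k1'],0,0,0,0]))[:,0]
    q=c['rotation'];M=R.from_quat([q[1],q[2],q[3],q[0]])
    return M.apply(np.c_[p[:,0],-p[:,1],-np.ones(len(p))])
def plane(c,uv,z):
    d=ray(c,uv);return c['xyz']+d*((z-c['xyz'][2])/d[:,2])[:,None]
def circ(P):
    A=np.c_[P[:,0],P[:,1],np.ones(len(P))];s=np.linalg.lstsq(A,(P[:,:2]**2).sum(1),rcond=None)[0]
    return s[0]/2,s[1]/2,np.sqrt(s[2]+s[0]**2/4+s[1]**2/4)
def blobs(im,thr,amin=60,amax=30000,sat=60):
    h=cv2.cvtColor(im,cv2.COLOR_RGB2HSV)
    m=((h[:,:,2]>thr)&(h[:,:,1]<sat)).astype(np.uint8)
    cs,_=cv2.findContours(m,cv2.RETR_EXTERNAL,cv2.CHAIN_APPROX_NONE)
    return [c for c in cs if amin<cv2.contourArea(c)<amax]
E
python3 - <<'E'
from h import *
for n in("top","scene"):
    im=cv2.imread("pics/%s.png"%n[0])[:,:,::-1];c=calibration(n)
    for b in blobs(im,140):
        h=cv2.convexHull(b)[:,0]
        u=b[:,0].mean(0)
        if n=="top" and u[1]>270 or n=="scene" and u[1]<120: continue
        print(n,u.round(),cv2.contourArea(b),[np.round(circ(plane(c,b[:,0],z)),4) for z in(.006,.03)])
E
```

```text
top [152. 215.] 444.5 [array([0.421 , 0.2585, 0.0288]), array([0.4203, 0.2538, 0.0283])]
top [367. 185.] 237.5 [array([ 0.4828, -0.2646,  0.0214]), array([ 0.4809, -0.2588,  0.021 ])]
top [226. 124.] 628.5 [array([0.64  , 0.0744, 0.0348]), array([0.6349, 0.0734, 0.0341])]
top [304. 113.] 856.5 [array([ 0.663 , -0.1161,  0.041 ]), array([ 0.6574, -0.1133,  0.0402])]
scene [112. 153.] 1790.5 [array([ 0.1978, -0.1857,  0.0878]), array([ 0.2347, -0.187 ,  0.0844])]
```

Call:
apply_moves(steps=[40,62,0,0,40,62,0,0,40,62,0,0,40,62,0,0,40,62,0,0,40,62,0,0,40,62,0,0,40,62,0,0], jaw=0, newtons=50)

```text
clock: 0.77
position: [0.3537, -0.2664, 0.2311]
ee_rot: [-0.0, 0.988, 0.152, -0.0]
contact_force: [0.8, 0.5, 0.0]
width: 0.0852
gripper_force: 0.0
```

Call:
apply_moves(steps=[22,34,0,0,22,34,0,0,22,34,0,0,22,34,0,0,22,34,0,0,22,34,0,0,22,34,0,0,22,34,0,0])

```text
clock: 1.43
position: [0.5348, 0.0136, 0.231]
ee_rot: [0.0, 0.988, 0.152, -0.0]
contact_force: [1.3, -0.9, 0.1]
width: 0.0854
gripper_force: 0.0
```

Call:
apply_moves(steps=[3,7,0,0,3,7,0,0,3,7,0,0,3,7,0,0])

```text
clock: 1.77
position: [0.5644, 0.0831, 0.2304]
ee_rot: [0.0, 0.988, 0.154, -0.001]
contact_force: [-1.7, 0.0, 0.1]
width: 0.0853
gripper_force: 0.0
```

Run:
```python
from h import *
c=calibration("wrist");im=get_image("wrist");cv2.imwrite("pics/w1.png",im[:,:,::-1])
s=get_state();print(s['clock'],s['position'],s['ee_rot'])
print(plane(c,[[c['cx'],c['cy']]],0))
```

```text
1.8167 [0.56386284 0.08176605 0.23056456] [ 3.13912204e-04  9.88272114e-01  1.52699547e-01 -9.88919291e-04]
[[0.52368007 0.07111268 0.        ]]
```

View pics/w1.png

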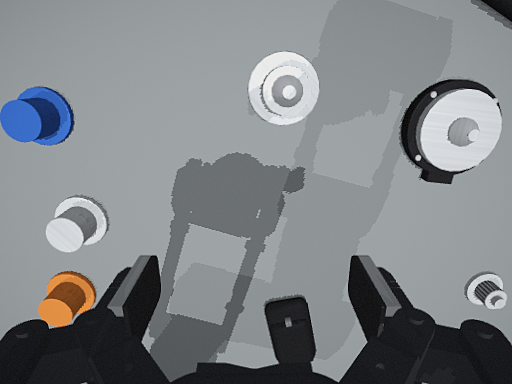

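The wrist view shows the pulley at about (283,88) with its spigot tip at (289,93). The base disc is at (460,130), and the cap's flange is at (82,218) with its top at (65,236).

Run:
```python
from h import *
c=calibration("wrist");im=cv2.imread("pics/w1.png")[:,:,::-1]
print(im[60,200],im[88,262],im[130,440],im[210,100],im[236,65])
for t in(195,215):
  for b in blobs(im,t,150,sat=80):
    p=b[:,0];u=p.mean(0)
    h=cv2.convexHull(b)[:,0]
    print(t,u.round(),cv2.contourArea(b),[np.round(circ(plane(c,h,z)),4) for z in(.008,.03,.044)])
for n,uv,z in(("ptip",[289,93],.066),("btip",[474,136],.052),("captop",[65,236],.044)):print(n,plane(c,[uv],z))
```

```text
[155 161 163] [108 110 112] [217 221 225] [212 217 221] [207 211 214]
195 [496. 300.] 273.0 [array([ 0.4746, -0.2865,  0.0146]), array([ 0.4849, -0.2627,  0.0137]), array([ 0.4915, -0.2476,  0.0132])]
195 [482. 287.] 283.5 [array([ 0.4854, -0.2622,  0.0235]), array([ 0.4951, -0.2399,  0.0221]), array([ 0.5012, -0.2257,  0.0212])]
195 [ 64. 235.] 917.0 [array([0.3982, 0.2756, 0.0229]), array([0.4131, 0.2655, 0.0215]), array([0.4226, 0.2591, 0.0207])]
195 [ 85. 217.] 625.5 [array([0.4232, 0.2588, 0.0312]), array([0.4366, 0.2498, 0.0293]), array([0.4451, 0.244 , 0.0281])]
195 [461. 129.] 4968.0 [array([ 0.6606, -0.1271,  0.0453]), array([ 0.6597, -0.113 ,  0.0425]), array([ 0.6591, -0.1039,  0.0408])]
195 [284.  88.] 3941.5 [array([0.6417, 0.0749, 0.037 ]), array([0.642 , 0.0769, 0.0348]), array([0.6422, 0.0782, 0.0334])]
215 [ 64. 235.] 879.0 [array([0.3983, 0.2755, 0.0224]), array([0.4132, 0.2655, 0.0211]), array([0.4227, 0.259 , 0.0202])]
215 [ 78. 205.] 171.0 [array([0.4239, 0.259 , 0.0302]), array([0.4373, 0.2499, 0.0284]), array([0.4458, 0.2441, 0.0272])]
215 [470. 125.] 4532.5 [array([ 0.6605, -0.1269,  0.0447]), array([ 0.6596, -0.1128,  0.042 ]), array([ 0.659 , -0.1038,  0.0403])]
215 [277.  93.] 3463.0 [array([0.6418, 0.0749, 0.0367]), array([0.6421, 0.0769, 0.0345]), array([0.6422, 0.0782, 0.0331])]
ptip [[0.64066939 0.0743226  0.066     ]]
btip [[ 0.65854895 -0.11366539  0.052     ]]
captop [[0.42181936 0.257883   0.044     ]]
```

Call:
apply_moves(steps=[4,-0.4,0,0,7.75,-0.7,-1,0,7.75,-0.7,-5,0,7.75,-0.7,-9,0,7.75,-0.7,-12,0,7.75,-0.7,-12,0,7.75,-0.7,-12,0])

```text
clock: 2.4
position: [0.6403, 0.0728, 0.1101]
ee_rot: [-0.0, 0.989, 0.151, -0.002]
contact_force: [0.9, -0.2, 0.2]
width: 0.0856
gripper_force: 0.0
```

Run:
```python
from h import *
c=calibration("wrist");im=get_image("wrist");cv2.imwrite("pics/w2.png",im[:,:,::-1])
s=get_state();print(s['clock'],s['position'],s['contact_force'])
```

```text
2.45 [0.6421979  0.07315797 0.11236443] [-0.41889377 -0.1299151   0.4808991 ]
```

View pics/w2.png

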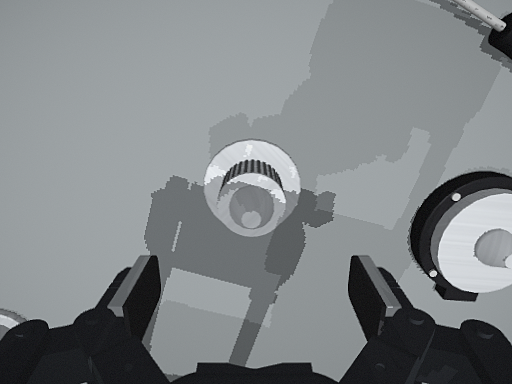

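The pulley is centred between the open fingers, with its tip at about (250,218). I'll descend and grip it.

Call:
apply_moves(steps=[0,0.15,-3,0,0,0.15,-6,0,0,0.15,-8.5,0,0,0.15,-9.6,0,0,0.15,-9.6,0,0,0.15,-9.6,0])

```text
clock: 2.95
position: [0.6434, 0.0757, 0.0174]
ee_rot: [0.0, 0.988, 0.152, 0.002]
contact_force: [-0.1, 0.1, 0.5]
width: 0.0854
gripper_force: 0.0
```

Call:
apply_moves(steps=[0,0,0,0,0,0,0,0,0,0,0,0,0,0,0,0,0,0,0,0,0,0,0,0,0,0,0,0,0,0,0,0], jaw=255, newtons=50)

```text
clock: 3.62
position: [0.6431, 0.0757, 0.0173]
ee_rot: [0.001, 0.988, 0.152, 0.002]
contact_force: [-1.0, 0.5, 6.3]
width: 0.0449
gripper_force: 51.3
```

Call:
apply_moves(steps=[0,0,0.5,0,0,0,2,0,0,0,4.5,0,0,0,7,0,0,0,8,0,0,0,8,0,0,0,8,0])

```text
clock: 4.2
position: [0.6415, 0.076, 0.0951]
ee_rot: [0.0, 0.988, 0.152, -0.0]
contact_force: [-0.6, -0.9, -2.4]
width: 0.0443
gripper_force: 51.5
```

Run:
```python
from h import *
c=calibration("wrist");im=get_image("wrist");cv2.imwrite("pics/w3.png",im[:,:,::-1])
s=get_state();print(s['clock'],s['position'],s['contact_force'],s['width'])
```

```text
4.25 [0.64074269 0.07593426 0.09405018] [-0.09024314  0.56233433 -2.5035622 ] 0.044531781275670784
```

View pics/w3.png

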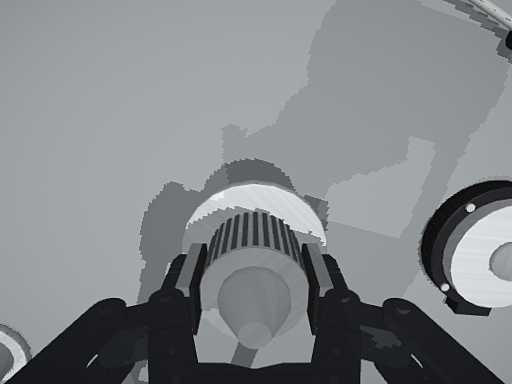

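The pulley is held upright, with its tip at (253,335) and its flange arc's top at (255,182). Next I'll find its axis relative to the TCP.

Run:
```python
from h import *
c=calibration("wrist");im=cv2.imread("pics/w3.png")[:,:,::-1]
print(plane(c,[[253,335]],.144))
for b in blobs(im,180,600,sat=80):
    p=b[:,0]; print(p.mean(0).round(),cv2.contourArea(b))
    f=p[(p[:,1]<225)&(abs(p[:,0]-255)<75)]
    # upper arc: topmost pixel per column
    if len(f)>30:
        t=np.array([[x,f[f[:,0]==x][:,1].min()] for x in np.unique(f[:,0])])
        P=plane(c,t,.086);print(np.round(circ(P),4))
    if p[:,0].mean()>400: 
        print('base part')
```

```text
[[0.64102929 0.07687629 0.144     ]]
[487. 260.] 3981.0
base part
[259. 211.] 2939.0
[0.6407 0.0766 0.0367]
```

Call:
apply_moves(steps=[0.3,-3,0,0,0.6,-7,0,0,1,-11,0,0,1.4,-15,0,0,1.7,-18,0,0,1.8,-18.95,0,0,1.8,-18.95,0,0,1.8,-18.95,0,0])

```text
clock: 4.92
position: [0.6586, -0.1131, 0.0934]
ee_rot: [-0.001, 0.989, 0.151, -0.002]
contact_force: [-0.5, 0.8, -2.8]
width: 0.0444
gripper_force: 51.8
```

Call:
apply_moves(steps=[0,0,-0.8,0,0,0,-1.8,0,0,0,-2.6,0,0,0,-3.2,0,0,0,-3.6,0,0,0,-3.8,0,0,0,-3.8,0,0,0,-3.8,0])

```text
clock: 5.58
position: [0.66, -0.1135, 0.0574]
ee_rot: [0.0, 0.988, 0.152, 0.0]
contact_force: [0.0, 0.1, -2.8]
width: 0.0445
gripper_force: 51.8
```

Run:
```python
from h import *
c=calibration("wrist");im=get_image("wrist");cv2.imwrite("pics/w4.png",im[:,:,::-1])
s=get_state();print(s['clock'],s['position'],s['contact_force'],s['width'])
```

```text
5.6333 [ 0.6601981  -0.11360481  0.05769513] [-0.28759603 -0.85399669 -2.10480351] 0.044432734441488826
```

View pics/w4.png

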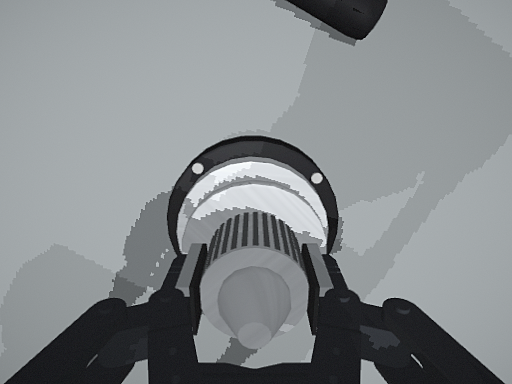

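The pulley is over the spigot and concentric with the disc, about 1 cm above home, with no contact force. I'll lower it the rest gently.

Call:
apply_moves(steps=[0,0,-0.3,0,0,0,-0.55,0,0,0,-0.75,0,0,0,-0.85,0,0,0,-0.95,0,0,0,-1.0,0,0,0,-1.0,0,0,0,-1.0,0])

```text
clock: 6.3
position: [0.6598, -0.1136, 0.0474]
ee_rot: [0.0, 0.988, 0.152, -0.0]
contact_force: [-1.3, 0.5, -1.6]
width: 0.0448
gripper_force: 51.9
```

Call:
apply_moves(steps=[0,0,-0.05,0,0,0,-0.1,0,0,0,-0.1,0,0,0,-0.1,0])

```text
clock: 6.63
position: [0.6598, -0.1136, 0.0473]
ee_rot: [0.0, 0.988, 0.152, 0.0]
contact_force: [-2.2, 1.5, 5.2]
width: 0.0446
gripper_force: 52.5
```

The force reversed at 30 mm above the height where I gripped it, so the pulley is home. Releasing.

Call:
apply_moves(steps=[0,0,0,0,0,0,0,0,0,0,0,0,0,0,0,0,0,0,0,0,0,0,0,0], jaw=0)

```text
clock: 7.13
position: [0.6599, -0.1136, 0.0462]
ee_rot: [0.0, 0.988, 0.152, -0.0]
contact_force: [-0.2, -0.4, -0.1]
width: 0.0853
gripper_force: 0.0
```

Call:
apply_moves(steps=[0,0,1,0,0,0,4,0,0,0,8,0,0,0,12,0,-3,3,14,0,-6,7,14,0,-8.5,10,14,0,-11,13,14,0])

```text
clock: 7.8
position: [0.5541, 0.0113, 0.1879]
ee_rot: [0.0, 0.988, 0.151, 0.001]
contact_force: [-0.1, 1.2, -0.2]
width: 0.0851
gripper_force: 0.0
```

Run:
```python
from h import *
c=calibration("wrist");im=get_image("wrist");cv2.imwrite("pics/w5.png",im[:,:,::-1])
s=get_state();print(s['clock'],s['position'],s['contact_force'],s['width'])
```

```text
7.85 [0.54642994 0.01779572 0.18733733] [-6.72946004  3.15002761 -0.83025724] 0.08544339857358925
```

View pics/w5.png

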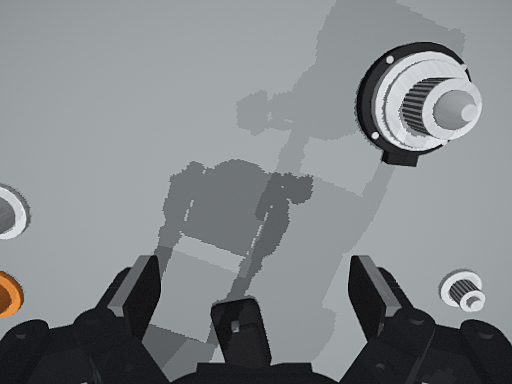

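The pulley sits flat and concentric on the base, its tip at (470,113), and the idler at (462,288) is untouched. Now the silver cap.

Call:
apply_moves(steps=[-2,4,0,0,-4,8,0,0,-6,12,0,0,-8,15.8,0,0,-10,19.5,0,0,-11.6,22.5,0,0,-12.6,24.2,-2,0,-12.6,24.2,-4,0])

```text
clock: 8.52
position: [0.4275, 0.2566, 0.1479]
ee_rot: [-0.002, 0.988, 0.154, 0.002]
contact_force: [-0.3, -0.2, 0.4]
width: 0.0854
gripper_force: 0.0
```

Call:
apply_moves(steps=[0,0,-2,0,0,0,-2.5,0,0,0,-2.5,0,0,0,-2.5,0])

```text
clock: 8.85
position: [0.4296, 0.2524, 0.1221]
ee_rot: [-0.0, 0.988, 0.152, 0.0]
contact_force: [0.7, -0.3, -0.8]
width: 0.0852
gripper_force: 0.0
```

Run:
```python
from h import *
c=calibration("wrist");im=get_image("wrist");cv2.imwrite("pics/w6.png",im[:,:,::-1])
s=get_state();print(s['clock'],s['position'],s['contact_force'],s['width'])
```

```text
8.9 [0.43003949 0.25247104 0.12248628] [ 0.20216743 -0.61808394  0.62030946] 0.08531103821690829
```

View pics/w6.png

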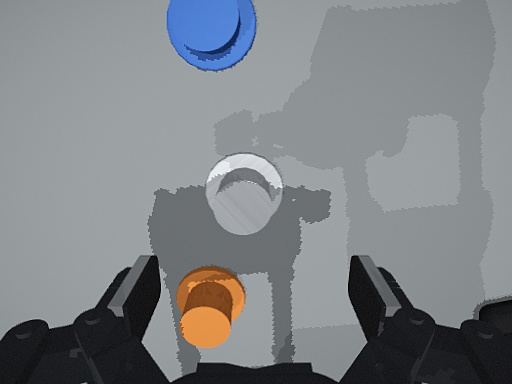

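The silver cap's flange is at about (244,190) and its top at (243,205). The orange decoy is nearer the gripper body at (208,305).

Run:
```python
from h import *
c=calibration("wrist");im=cv2.imread("pics/w6.png")[:,:,::-1]
print(plane(c,[[243,205],[206,327],[204,18]],.044))
f=np.array([[206,190],[244,152],[282,188],[217,165],[270,164]]);print(circ(plane(c,f,.008)))
```

```text
[[0.42617842 0.26016678 0.044     ]
 [0.31388969 0.25794691 0.044     ]
 [0.53466582 0.31771806 0.044     ]]
(np.float64(0.42500560660728454), np.float64(0.2601189913294886), np.float64(0.03078238452521967))
```

Call:
apply_moves(steps=[-0.5,0.7,-1,0,-0.5,0.7,-4,0,-0.5,0.7,-7,0,-0.5,0.7,-9.5,0,-0.5,0.7,-10.5,0,-0.5,0.7,-10.5,0,-0.5,0.7,-10.5,0])

```text
clock: 9.48
position: [0.425, 0.2595, 0.017]
ee_rot: [-0.0, 0.988, 0.151, 0.001]
contact_force: [0.2, 0.4, 0.0]
width: 0.0857
gripper_force: 0.0
```

Call:
apply_moves(steps=[0,0,0,0,0,0,0,0,0,0,0,0,0,0,0,0,0,0,0,0,0,0,0,0,0,0,0,0,0,0,0,0], jaw=255, newtons=50)

```text
clock: 10.15
position: [0.4246, 0.2596, 0.0177]
ee_rot: [-0.0, 0.988, 0.152, 0.001]
contact_force: [-0.3, 0.1, 6.7]
width: 0.041
gripper_force: 49.9
```

Call:
apply_moves(steps=[0,0,0.5,0,0,0,2,0,0,0,5,0,0,0,8,0,0,0,11,0,0,0,12.5,0,0,0,12.5,0,0,0,12.5,0])

```text
clock: 10.82
position: [0.4239, 0.2595, 0.1419]
ee_rot: [-0.0, 0.988, 0.152, 0.001]
contact_force: [0.2, 0.8, -1.8]
width: 0.0407
gripper_force: 50.9
```

Run:
```python
from h import *
c=calibration("wrist");im=get_image("wrist");cv2.imwrite("pics/w7.png",im[:,:,::-1])
s=get_state();print(s['clock'],s['position'],s['contact_force'],s['width'])
```

```text
10.8667 [0.42297898 0.25908074 0.14065651] [ 0.07037726 -0.54773895 -1.56351603] 0.040455584821644464
```

View pics/w7.png

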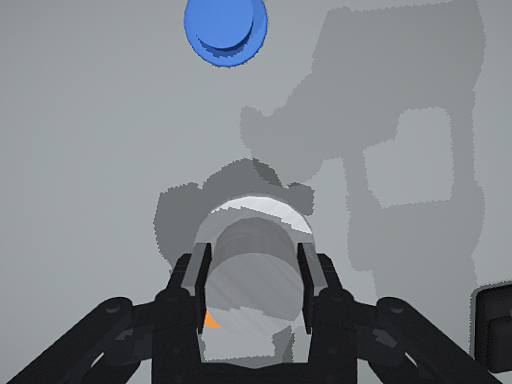

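The cap is held upright, with its top at about (255,294) and the flange's top edge at (257,195).

Run:
```python
from h import *
c=calibration("wrist")
print(c['xyz'],plane(c,[[255,294]],.168), circ(plane(c,np.array([[257,195],[210,218],[197,236],[304,219],[312,232]]),.132)))
```

```text
[0.50505889 0.28539266 0.28353887] [[0.42387707 0.25945854 0.168     ]] (np.float64(0.42348887144024516), np.float64(0.25892955489243785), np.float64(0.03030405419373747))
```

Call:
apply_moves(steps=[1,-1.6,0,0,3,-4.7,0,0,5,-7.9,0,0,7,-11,0,0,9,-14.2,0,0,11,-17.3,0,0,13,-20.5,0,0,15,-23.6,0,0])

```text
clock: 11.53
position: [0.573, 0.0217, 0.1387]
ee_rot: [-0.001, 0.988, 0.152, -0.002]
contact_force: [0.5, 0.6, -1.3]
width: 0.0404
gripper_force: 51.0
```

Call:
apply_moves(steps=[2,-3.2,0,0,4,-6.3,0,0,6,-9.5,0,0,7.5,-12,0,0,8.6,-13.6,0,0,8.6,-13.6,0,0,8.6,-13.6,0,0,8.6,-13.6,0,0])

```text
clock: 12.2
position: [0.6582, -0.1117, 0.139]
ee_rot: [-0.001, 0.988, 0.152, -0.002]
contact_force: [-0.8, -0.3, -1.9]
width: 0.0409
gripper_force: 51.0
```

Run:
```python
from h import *
c=calibration("wrist");im=get_image("wrist");cv2.imwrite("pics/w8.png",im[:,:,::-1])
s=get_state();print(s['clock'],s['position'],s['contact_force'],s['width'])
# base disc upper arc at z=.030
for b in blobs(im,195,300,sat=80):
    p=b[:,0];print(p.mean(0).round(),p.min(0),p.max(0),cv2.contourArea(b))
```

```text
12.25 [ 0.65837441 -0.11139106  0.13970612] [-0.59647825  1.28937108 -2.05329782] 0.040896419823456286
[269. 211.] [220 196] [312 236] 977.5
[260. 163.] [205 133] [309 198] 3123.0
```

View pics/w8.png

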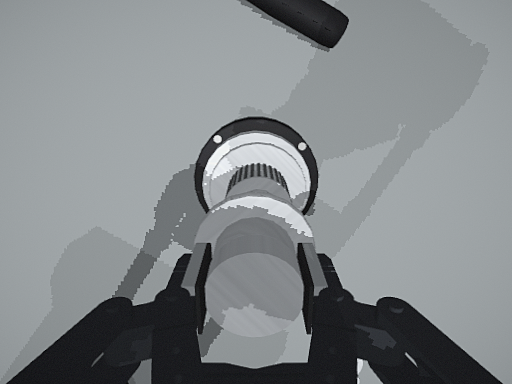

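The cap is above the stack and lined up with it; the disc's arc is centred at about (257,165). Lowering.

Call:
apply_moves(steps=[0.1,-0.15,-0.6,0,0.1,-0.15,-1.4,0,0.1,-0.15,-2.2,0,0.1,-0.15,-2.9,0,0.1,-0.15,-3.4,0,0.1,-0.15,-3.8,0,0.1,-0.15,-3.8,0,0.1,-0.15,-3.8,0])

```text
clock: 12.92
position: [0.6608, -0.1141, 0.1031]
ee_rot: [-0.0, 0.988, 0.152, -0.0]
contact_force: [-0.1, -0.1, -1.6]
width: 0.0406
gripper_force: 51.0
```

Call:
apply_moves(steps=[0,0,-0.2,0,0,0,-0.4,0,0,0,-0.6,0,0,0,-0.75,0,0,0,-0.85,0,0,0,-0.9,0,0,0,-0.9,0,0,0,-0.9,0])

```text
clock: 13.58
position: [0.6609, -0.1141, 0.0943]
ee_rot: [0.0, 0.988, 0.152, 0.0]
contact_force: [-0.6, -0.2, -0.7]
width: 0.0406
gripper_force: 51.0
```

Call:
apply_moves(steps=[0,0,-0.05,0,0,0,-0.1,0,0,0,-0.15,0,0,0,-0.2,0,0,0,-0.2,0,0,0,-0.2,0])

```text
clock: 14.08
position: [0.6608, -0.1141, 0.0923]
ee_rot: [0.0, 0.988, 0.152, -0.0]
contact_force: [-0.3, 0.6, -1.5]
width: 0.0407
gripper_force: 51.0
```

Call:
apply_moves(steps=[0,0,-0.05,0,0,0,-0.1,0,0,0,-0.1,0,0,0,-0.1,0])

```text
clock: 14.42
position: [0.6609, -0.1141, 0.0918]
ee_rot: [0.0, 0.988, 0.152, 0.0]
contact_force: [-1.3, -0.1, 2.3]
width: 0.0407
gripper_force: 51.3
```

Call:
apply_moves(steps=[0,0,0,0,0,0,0,0,0,0,0,0,0,0,0,0,0,0,0,0,0,0,0,0], jaw=0)

```text
clock: 14.92
position: [0.6609, -0.1141, 0.0913]
ee_rot: [0.0, 0.988, 0.152, 0.0]
contact_force: [-0.8, 0.7, -0.1]
width: 0.0857
gripper_force: 0.0
```

Call:
apply_moves(steps=[0,0,1,0,0,0,4,0,0,0,8,0,-1,0,11,0,-5,0,11,0,-9,0,11,0,-12,0,11,0,-12,0,11,0])

```text
clock: 15.58
position: [0.5341, -0.113, 0.2023]
ee_rot: [-0.001, 0.988, 0.151, -0.003]
contact_force: [-0.1, 0.4, -0.2]
width: 0.0854
gripper_force: 0.0
```

Run:
```python
from h import *
c=calibration("wrist");im=get_image("wrist");cv2.imwrite("pics/w9.png",im[:,:,::-1])
s=get_state();print(s['clock'],s['position'],s['contact_force'],s['width'])
for t in(170,195,215):
  for b in blobs(im,t,300,sat=80):
    p=b[:,0];h=cv2.convexHull(b)[:,0];print(t,p.mean(0).round(),p.min(0),p.max(0),cv2.contourArea(b),[np.round(circ(plane(c,h,z)),4) for z in(.03,.082,.118)])
```

```text
15.6333 [ 0.53793335 -0.1136858   0.20259888] [0.44973561 0.25904096 0.11698068] 0.08548776400747027
170 [350. 242.] [265 137] [413 362] 6599.5 [array([ 0.4752, -0.266 ,  0.1188]), array([ 0.4986, -0.2365,  0.0992]), array([ 0.5148, -0.216 ,  0.0856])]
170 [329. 142.] [275 122] [370 180] 2471.5 [array([ 0.5756, -0.1657,  0.0383]), array([ 0.5824, -0.1527,  0.032 ]), array([ 0.5871, -0.1437,  0.0276])]
170 [174. 143.] [101  92] [257 207] 5875.0 [array([ 0.525 , -0.0371,  0.0696]), array([ 0.5402, -0.0453,  0.0581]), array([ 0.5507, -0.051 ,  0.0501])]
170 [301.  36.] [248   0] [352  83] 7179.0 [array([ 0.6618, -0.1138,  0.0452]), array([ 0.6544, -0.1094,  0.0377]), array([ 0.6492, -0.1063,  0.0325])]
195 [368. 240.] [347 221] [389 260] 848.5 [array([ 0.493 , -0.2522,  0.0235]), array([ 0.5134, -0.2249,  0.0196]), array([ 0.5276, -0.206 ,  0.0169])]
195 [300.  34.] [248   0] [352  83] 7115.0 [array([ 0.6631, -0.1125,  0.0447]), array([ 0.6555, -0.1082,  0.0373]), array([ 0.6502, -0.1053,  0.0322])]
215 [370. 240.] [348 221] [388 260] 605.0 [array([ 0.4932, -0.2519,  0.0233]), array([ 0.5136, -0.2247,  0.0194]), array([ 0.5277, -0.2058,  0.0168])]
215 [288.  44.] [248   0] [351  83] 5770.0 [array([ 0.6629, -0.1126,  0.0444]), array([ 0.6553, -0.1084,  0.037 ]), array([ 0.65  , -0.1054,  0.032 ])]
```

```bash
python3 -c "
from rig import *
print(sign_off())"
```

```text
the job is handed in; nothing more can be done
None
```

The pulley is seated on the base and the cap on the pulley, each set down until contact at its expected height (about 30 mm and 74 mm); I left the idler alone and handed in at 15.6 s, with the final cap seating confirmed by force and height only, as I had used up the picture views.

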